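# Lift an enamelled plaque off the hearth and hang up the lifter

### The arm

A 7-joint arm with a two-finger parallel gripper is mounted at the origin on the work surface. World frame = base frame: x ahead of the robot, y to its left, z up, the work surface at z = 0. Lengths are in m, angles in rad, forces in N, time in s.
With the tool pointing down it reaches from about 0.35 to 0.9 m from the base axis. Payload 8.1 kg.
Tool frame: the origin (TCP) lies midway between the tips of the shut fingers; the grasp point (between the pads) lies 19 mm behind it; z points along the fingers, y is the line along which they close (so a half turn about z gives the same grasp; the last joint's range is limited). The gripper opens to 92 mm and grips with 3 to 60 N. Pads are 19 mm wide; open, the fingers measure 130 mm over their backs; the gripper's body (75 mm by 190 mm) begins 47 mm behind the grasp point.
Start: joints at [-1.253, 0.434, 0.025, 1.573, -0.012, 1.134, -0.075], TCP at [0.255, 0.57, 0.227] pointing down, gripper open.
Joint ranges: [-2.62, 2.62], [-0.44, 2.09], [-1.27, 1.32], [0.08, 2.57], [-1.32, 4.46], [0.12, 2], [-2.74, 2.74]. Speed limits (rad/s): [2.22, 2.22, 3.01, 3.01, 3.14, 3.14, 3.14].

### API

Orientations are given as a rotation vector (axis times angle).
In Python, from cell import observe, cams, job gives the robot as it stands. The module is installed in compiled form; this text tells all that it offers.
- The arm moves only by the tool step_arm, never from a script. Its argument "steps" is a list of rows, each a list of 6 numbers: the shift along the world's x, y, z in mm, then the turn, a rotation vector about the world's x, y, z in rad. In form: [[dx, dy, dz, rx, ry, rz], ...]. A call has 1 to 20 rows; each row shifts and turns the commanded pose from where the row before left it; what a row does not reach is not made up. A row lasts 1/12 s, in which the tool goes at most 41.7 mm and 7.16 degrees, less where a joint would pass 70% of its speed; a pose out of reach is approached as far as the arm can. A call with a gripper value outside its range is refused whole. "gripper" is the opening, from 0 (shut) to 1 (fully open), set as the call begins (left out, the last holds). The fingers move at their own pace and stop on an object; "force" is the grip in N (left out, the last holds). Time passes only in rows, so rows that do not move let the fingers close. It gives the time, the measured TCP pose, the force, the opening and the grip force at its end, in the units of the state.
- observe(): the state, without advancing time (a new reading comes with each control period).
- cams.get_image(name): name is "side" or "top" or "wrist"; returns the picture (400x640x3 uint8, red, green, blue); there is no depth.
- cams.get_calibration(name): a dict with "fov_y" (degrees; the focal length in pixels is half the picture's height over the tangent of half this angle, whatever the lens; pixels are square), "cx", "cy" (the principal point, pixels), "world_to_cam" (4x4, takes a point from world to camera coordinates). Camera axes: x right, y up, looking along -z (the intrinsics and any distortion apply to the point x, -y, -z); pixel columns grow to the right and rows downward; lengths in m; the calibration is good to about 2 mm. The wrist camera is an equidistant fisheye: a pixel r from the principal point sees the ray r / f radians off the axis. A picture is of the moment at which its call begins: read the wrist's pose just before it. get_calibration takes no time and is no camera call; for the wrist camera it gives the pose at the moment of the call.
- job.sign_off(): hands the job in; it is judged then, once.
The state is a dict: "clock": time; "joints": joint angles; "dq": joint speeds; "joint_efforts": joint torques, N m; "position": TCP position; "ee_rot": TCP orientation; "force": force on the tool from outside, world axes, zero at the start; "ft_torque": the same for the moment, N m; "width": opening from 0.0 (shut) to 1.0 (fully open); "gripper_force": force on a finger pad.
Only numpy, scipy, OpenCV 4.12 (cv2) and the standard library are available. Lean on these libraries where they do the work, as an engineer would, in place of code of your own. Each camera call takes 0.05 s, during which the arm holds its last target. There are 200 camera calls.

### The job

Using the flat steel lifter, slide its blade under the round enamelled plaque on the soldering hearth (push gently until the plaque is stopped by the two firebricks and sits well on the blade), lift it clear, carry it to the cooling rack and leave it lying level and centred across both rails, with the blade drawn out from under it. Then hang the lifter on the brass hook by its wooden handle and let go. The enamel is fresh: never touch the plaque with the gripper, do not drop or tip it, and leave the other things on the bench where they are.

Things in the scene. Friction and masses are not known exactly. Their poses are not given: they have to be found in the camera images.
- lifter: Flat steel lifter (spatula) with a D handle, 200 mm long, 0.32 kg. Origin on its underside below mid-grip; x forward to the blade edge, z up. Blade x 55 to 165 mm, 62 wide, 2.5 thick, underside z 0. Wooden handle bar x -35 to 55, 24 wide, z 48 to 68, on two posts over a 5 mm thick, 20 wide tang; open window under the bar: x -25 to 45, z 5 to 48. Balance point x 35.
- lifter_grip (a point): Where to grip the lifter: centre of the handle bar's section, at (0, 0, 58) mm in the lifter's frame; take it across the 24 mm width.
- lifter_edge (a point): Middle of the blade's front edge, underside, at (165, 0, 0) mm in the lifter's frame.
- lifter_hang (a point): Underside of the handle bar near its front post, at (33, 0, 48) mm in the lifter's frame: the hook's arm belongs here, below the balance of the lifter.
- plaque: Round enamelled copper plaque, blue, white and green on top, 140 mm across, 8 mm thick, about 0.2 kg. Origin: centre of its underside, z up. The flat underside is 120 mm across; from there the edge is bevelled outward, rising 5 mm over 10 mm. It lies loose on the hearth.
- hearth_top (a point): On the top face of the white hearth slab (fixed, 12 mm high, 190 mm wide). x points along the slab, the way to push, z up. Slab x -140 to 190 mm, open end at x -140. On its far half two fixed firebricks, 34 mm tall, form a V open to -x, centred on y within 5 mm; how far along the slab they stand differs and is not measured: when the plaque meets both, its centre lies anywhere from x -5 to 75 mm.
- rack_top (a point): Centre of the cooling rack (fixed), level with the top of its rails, 48 mm above the bench. Two steel rails along x, 150 mm long, 10 wide, 8 tall, 86 clear between them, on corner legs. Between them it is open down to a base plate 6 mm above the bench, and open at both ends: a blade can go down between and be drawn out along -x.
- hook_arm (a point): On top of the stand's level brass hook arm (fixed), 170 mm above the bench, where the handle is to hang. The arm, 10 mm thick, runs along x from the wooden upright (face 71 mm along +x, 30 mm wide, top at 175 mm) to the free tip 36 mm along -x, turned up to 181 mm above the bench. The free end (-x) faces roughly to the robot; z up.
- flux: Bystander, leave alone: clear bottle with red cap, 48 mm across, 120 mm tall; origin at its underside.
- jar_green: Bystander, leave alone: green glass jar, 44 mm across, 45 mm tall; origin at its underside.
- jar_amber: Bystander, leave alone: amber glass jar, 44 mm across, 45 mm tall; origin at its underside.
- jar_white: Bystander, leave alone: white jar with black cap, 44 mm across, 45 mm tall; origin at its underside.
- sizer: Bystander, leave alone: grey stepped plastic cone, 100 mm across, 80 mm tall; origin at its underside.
- mallet: Bystander, leave alone: hammer lying on the bench; origin at its underside.
- anvil: Bystander, leave alone: steel bench block, 70 x 70 x 30 mm; origin at its underside.
Things that resemble listed ones, but are neither listed nor needed, are in the scene too. What is shaped like the lifter but blue is not meant. There is more than one size of the plaque; the one meant has the size given above.

How it is judged:
By the outcome, as a careful person would: the job done as asked, in the order asked, and still so for the second after the job is handed in, with the robot touching nothing.
It also fails if it takes over 67 s, if anything falls off the work surface, if the arm or the gripper's body presses on something with over 40 N, if the wrist force passes 120 N, or if a joint passes its speed limit or range.

## Working session

There is one attempt and no reset: what is moved stays moved. The work goes in short steps, Python scripts to look and compute and a tool call to move; the robot and the scene stay as the last step left them, time stands still between calls to the robot, and variables do not carry over. Pictures are saved under pics/ and viewed, at most 14 in all, crops included, and the job is handed in when it is done.

Besides the shell and the picture viewer there is one more tool, called by a JSON object that holds its "name" and its "arguments", one argument or row to a line. step_arm: Moves the arm, as the interface text tells. Its arguments: {"type":"object","properties":{"steps":{"type":"array","items":{"type":"array","items":{"type":"number"}}},"gripper":{"type":"number"},"force":{"type":"number"}},"required":["steps"]}

```bash
mkdir -p pics; cat > h.py <<'E'
import numpy as np,cv2
from cell import observe,cams,job
def ray(cal,name,u,v):
    f=200/np.tan(np.radians(cal['fov_y'])/2)
    x=(u-cal['cx']);y=(v-cal['cy'])
    if name=='wrist':
        r=np.hypot(x,y);t=r/f;s=np.sin(t)/max(r,1e-9)
        d=np.array([x*s,-y*s,-np.cos(t)])
    else: d=np.array([x/f,-y/f,-1])
    M=np.linalg.inv(np.array(cal['world_to_cam']))
    return M[:3,3],M[:3,:3]@d
def on(cal,name,u,v,z):
    o,d=ray(cal,name,u,v);return o+d*(z-o[2])/d[2]
def proj(cal,name,p):
    f=200/np.tan(np.radians(cal['fov_y'])/2)
    c=np.array(cal['world_to_cam'])@np.append(p,1)
    x,y,z=c[0],-c[1],-c[2]
    if name=='wrist':
        r=np.hypot(x,y);t=np.arctan2(r,z);return cal['cx']+f*t*x/r,cal['cy']+f*t*y/r
    return cal['cx']+f*x/z,cal['cy']+f*y/z
E
python3 - <<'E'
from h import *
for n in('top','side','wrist'):
    cv2.imwrite(f'pics/{n}0.png',cams.get_image(n)[:,:,::-1]);c=cams.get_calibration(n);print(n,c['fov_y'],c['cx'],c['cy'],np.round(np.linalg.inv(c['world_to_cam']),3).tolist(), {k:v for k,v in c.items() if k not in('fov_y','cx','cy','world_to_cam')})
print(observe())
E
```

```text
top 57.29379514310439 315.5558463544672 198.12933962200552 [[-0.015, 0.991, -0.136, 0.379], [-0.999, -0.01, 0.034, 0.046], [0.033, 0.136, 0.99, 1.244], [0.0, 0.0, 0.0, 1.0]] {}
side 55.03247328964057 317.20621170219636 199.02585612042083 [[0.981, 0.106, -0.165, 0.332], [-0.196, 0.501, -0.843, -0.97], [-0.006, 0.859, 0.512, 0.754], [0.0, 0.0, 0.0, 1.0]] {}
wrist 65.70646984690485 318.5484384508352 201.24980665232295 [[0.409, -0.877, -0.252, 0.189], [0.913, 0.392, 0.114, 0.6], [-0.001, -0.277, 0.961, 0.383], [0.0, 0.0, 0.0, 1.0]] {}
{'clock': 0.15, 'joints': array([-1.25260811,  0.43507641,  0.02496814,  1.57386497, -0.01159001,
        1.13401563, -0.07508879]), 'dq': array([-3.18730921e-04, -3.73746412e-03, -8.53317637e-05, -3.70178653e-03,
       -2.18702615e-05, -2.38406545e-04, -9.78178570e-04]), 'joint_efforts': array([ 2.99411295e-03, -6.68268085e+01,  9.86211039e-01, -3.14696681e+01,
       -6.05159649e-02,  3.93912918e-02,  9.88227202e-05]), 'position': array([0.25518537, 0.5701091 , 0.22612576]), 'ee_rot': array([-6.56151039e-01, -3.07216531e+00,  1.90333000e-03]), 'force': array([-0.21756508, -0.74957849, -0.10804138]), 'ft_torque': array([ 0.09406645,  0.01262995, -0.04220714]), 'gripper_force': 0.0, 'width': 0.9984493115846012}
```

View pics/top0.png

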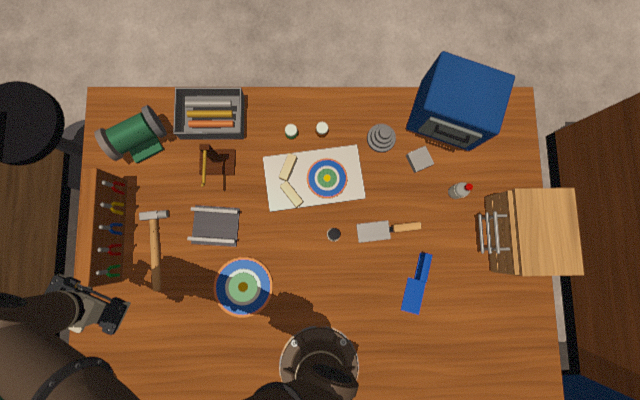

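View pics/side0.png

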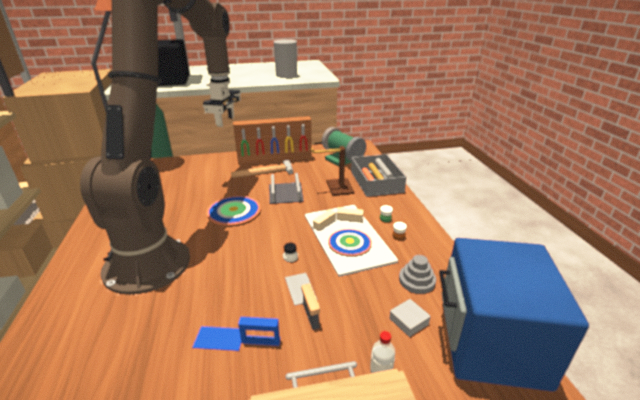

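```bash
python3 - <<'E'
from h import *
c=cams.get_calibration('top')
for nm,u,v,z in [('hearthcorners',264,157,.012),('',355,147,.012),('',365,200,.012),('',273,210,.012),('plaque',327,178,.02),('brick',288,167,.046),('brick',291,194,.046),('lifter blade L',358,232,.002),('bladeR',389,231,.002),('handle end',421,227,.06),('handle start',393,229,.06),('rack TL',193,208,.048),('TR',239,209,.048),('BL',191,242,.048),('BR',237,244,.048),('hook a',205,150,.17),('hook b',205,185,.17),('up',232,152,.17),('base',218,162,.0)]:
    print(nm,np.round(on(c,'top',u,v,z),3))
im=cv2.imread('pics/top0.png')[110:265,170:430]
cv2.imwrite('pics/z.png',cv2.resize(im,None,fx=3,fy=3,interpolation=2))
E
```

```text
hearthcorners [0.692 0.178 0.012]
 [ 0.726 -0.137  0.012]
 [ 0.539 -0.166  0.012]
 [0.509 0.147 0.012]
plaque [ 0.615 -0.037  0.02 ]
brick [0.649 0.095 0.046]
brick [0.557 0.085 0.046]
lifter blade L [ 0.431 -0.14   0.002]
bladeR [ 0.433 -0.246  0.002]
handle end [ 0.442 -0.338  0.06 ]
handle start [ 0.437 -0.246  0.06 ]
rack TL [0.514 0.403 0.048]
TR [0.509 0.255 0.048]
BL [0.404 0.406 0.048]
BR [0.396 0.26  0.048]
hook a [0.674 0.337 0.17 ]
hook b [0.568 0.334 0.17 ]
up [0.668 0.256 0.17 ]
base [0.678 0.337 0.   ]
```

View pics/z.png

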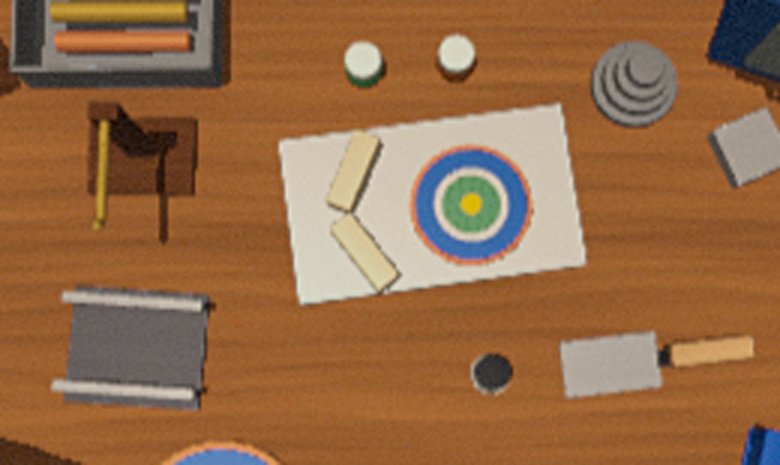

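{"name": "step_arm", "arguments": {
  "steps": [
    [15, -24, 7, 0, 0, -0.07],
    [15, -24, 7, 0, 0, -0.07],
    [15, -24, 7, 0, 0, -0.07],
    [15, -24, 7, 0, 0, -0.07],
    [15, -24, 7, 0, 0, -0.07],
    [15, -24, 7, 0, 0, -0.07],
    [15, -24, 7, 0, 0, -0.07],
    [15, -24, 7, 0, 0, -0.07],
    [15, -24, 7, 0, 0, -0.07],
    [15, -24, 7, 0, 0, -0.07],
    [15, -24, 7, 0, 0, -0.07],
    [15, -24, 7, 0, 0, -0.07],
    [15, -24, 7, 0, 0, -0.07],
    [15, -24, 7, 0, 0, -0.07],
    [15, -24, 7, 0, 0, -0.07],
    [0, 0, 0, 0, 0, -0.05],
    [0, 0, 0, 0, 0, 0],
    [0, 0, 0, 0, 0, 0]
  ],
  "gripper": 0.6
}}

```text
clock: 1.65
position: [0.4799, 0.2109, 0.3314]
ee_rot: [-2.163, -2.278, 0.001]
force: [-0.3, 1.0, -1.2]
width: 0.603
gripper_force: 0.0
```

```bash
python3 - <<'E'
from h import *
s=observe();print(s['position'],s['ee_rot'],s['joints'],s['clock'])
c=cams.get_calibration('wrist');im=cams.get_image('wrist')[:,:,::-1]
np.save('w1.npy',c,allow_pickle=True)
cv2.imwrite('pics/w1.png',im);cv2.imwrite('pics/w1b.png',cv2.resize(im,(800,500),interpolation=2))
E
```

```text
[0.47991265 0.21089096 0.3314473 ] [-2.16270236e+00 -2.27786132e+00  5.48456584e-04] [-0.8453237   0.19421522  0.40437946  1.67376936 -0.07954397  1.29030533
 -0.37380552] 1.65
```

View pics/w1b.png

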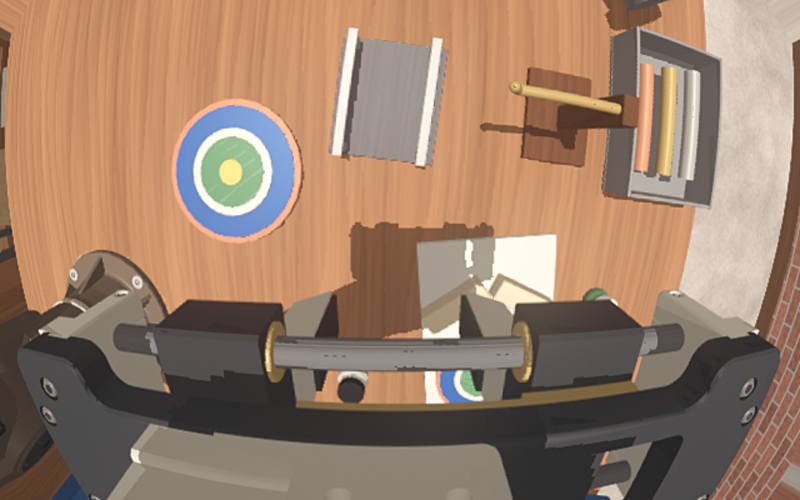

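```bash
cat >> h.py <<'E'
def fit(pts,w=None):
    "minAreaRect in mm of nx3 pts -> centre, size, long-axis yaw"
    r=cv2.minAreaRect((np.array(pts)[:,:2]*1000).astype(np.float32));b=cv2.boxPoints(r)
    e=b[1]-b[0] if np.linalg.norm(b[1]-b[0])>np.linalg.norm(b[2]-b[1]) else b[2]-b[1]
    return np.round(r[0],1),np.round(r[1],1),round(np.degrees(np.arctan2(e[1],e[0]))%180,2)
def blob(im,lo,hi,box,k=1,n=1):
    "largest hsv blobs within box x0,y0,x1,y1; pixel lists"
    m=cv2.inRange(cv2.cvtColor(im,cv2.COLOR_BGR2HSV),lo,hi);z=np.zeros_like(m);x0,y0,x1,y1=box
    z[y0:y1,x0:x1]=m[y0:y1,x0:x1]
    q,l,s,_=cv2.connectedComponentsWithStats(z)
    o=np.argsort(-s[1:,4])[:n]+1
    return [np.argwhere(l==i)[:,::-1] for i in o]
E
python3 - <<'E'
from h import *
w=np.load('w1.npy',allow_pickle=True).item();im=cv2.imread('pics/w1.png')
for z in(.048,):
  for b in blob(im,(0,0,200),(180,45,255),(255,15,362,140),n=2): 
    print('rail',len(b),b.min(0),b.max(0),fit([on(w,'wrist',u,v,z) for u,v in b]))
for b in blob(im,(17,90,110),(32,255,255),(395,55,510,95)):
    P=[on(w,'wrist',u,v,.170) for u,v in b];print('hook',len(b),b.min(0),b.max(0),fit(P))
    # same at side-silhouette height 0.165
    print(fit([on(w,'wrist',u,v,.165) for u,v in b]))
t=cams.get_calibration('top');it=cv2.imread('pics/top0.png');
for b in blob(it,(17,120,90),(32,255,255),(195,140,215,195)):
    print('hook top',len(b),b.min(0),b.max(0),fit([on(t,'top',u,v,.17) for u,v in b]))
for b in blob(it,(0,0,140),(180,70,255),(180,200,245,250),n=2):
    print('rail top',len(b),fit([on(t,'top',u,v,.048) for u,v in b]))
for b in blob(it,(0,0,100),(180,60,255),(350,215,395,250)):
    print('blade top',len(b),fit([on(t,'top',u,v,.0025) for u,v in b]))
for b in blob(it,(8,60,150),(30,150,255),(392,218,425,238)):
    print('handle top',len(b),b.min(0),b.max(0),fit([on(t,'top',u,v,.068) for u,v in b]))
for b in blob(it,(0,0,150),(180,60,255),(255,140,370,215)):
    print('slab',len(b),fit([on(t,'top',u,v,.012) for u,v in b]))
for b in blob(it,(95,100,80),(125,255,255),(300,155,355,202)):
    print('plaque',len(b),fit([on(t,'top',u,v,.020) for u,v in b]))
E
```

```text
rail 796 [333  30] [353 132] (array([508.3, 335.7]), array([149.7,  11.3]), np.float32(85.41))
rail 774 [266  22] [286 123] (array([413. , 343.8]), array([149.5,  11.3]), np.float32(85.26))
hook 764 [408  65] [496  91] (array([621.1, 338.4]), array([ 10.9, 108.5]), np.float32(178.27))
(array([623.4, 339.3]), array([ 11.1, 110.2]), np.float32(178.27))
hook top 119 [201 150] [205 186] (array([619.8, 339.4]), array([ 10.2, 109.1]), np.float32(178.63))
rail top 177 (array([411.6, 345.8]), array([147.7,  12.1]), np.float32(85.4))
rail top 168 (array([508. , 336.9]), array([146.9,  12.8]), np.float32(85.12))
blade top 576 (array([ 433.9, -191.3]), array([ 61.6, 108.8]), np.float32(96.22))
handle top 202 [394 222] [421 231] (array([ 444.4, -290.5]), array([24.3, 89. ]), np.float32(96.27))
slab 2313 (array([625.4, -28.9]), array([191.3, 252.6]), np.float32(97.3))
plaque 498 (array([617.3, -35.3]), array([119.6, 121.4]), np.float32(179.3))
```

```bash
python3 - <<'E'
from h import *
t=cams.get_calibration('top');it=cv2.imread('pics/top0.png');hsv=cv2.cvtColor(it,cv2.COLOR_BGR2HSV)
for p in [(310,160),(275,175),(289,168),(291,193),(350,190),(284,160),(260,180)]: print(p,hsv[p[1],p[0]])
for s in (45,60):
  for b in blob(it,(15,s,170),(40,120,255),(270,150,305,212),n=2):
    print('brick',len(b),b.min(0),b.max(0),fit([on(t,'top',u,v,.046) for u,v in b]))
m=cv2.inRange(hsv,(0,0,140),(180,110,255));m[:, :250]=0;m[:,375:]=0;m[:142]=0;m[213:]=0
m=cv2.morphologyEx(m,cv2.MORPH_CLOSE,np.ones((3,3)))
c=max(cv2.findContours(m,0,2)[0],key=cv2.contourArea)[:,0]
print('slab',fit([on(t,'top',u,v,.012) for u,v in c]))
b=blob(it,(95,100,80),(125,255,255),(300,155,355,202))[0]
for lo,hi,n in [((35,60,60),(90,255,255),'green'),((20,120,120),(34,255,255),'yellow')]:
    b=blob(it,lo,hi,(300,155,355,202))[0];print(n,len(b),np.round(on(t,'top',*b.mean(0),.02),4))
E
```

```text
(310, 160) [ 19  34 207]
(275, 175) [ 18  32 212]
(289, 168) [ 21  70 216]
(291, 193) [ 22  67 214]
(350, 190) [ 18  34 208]
(284, 160) [ 18  33 209]
(260, 180) [ 13 181 156]
brick 242 [279 153] [295 179] (array([653.3,  97.4]), array([39. , 93.1]), np.float32(166.16))
brick 241 [280 181] [301 206] (array([560.2,  87. ]), array([90.7, 30.4]), np.float32(37.18))
brick 227 [279 153] [295 179] (array([653.3,  97.1]), array([28.4, 92.1]), np.float32(157.5))
brick 223 [280 181] [301 206] (array([559.6,  86.1]), array([88.6, 29.3]), np.float32(37.59))
slab (array([620.5,   8.2]), array([192.8, 332.2]), np.float32(97.37))
green 232 [ 0.6168 -0.0362  0.02  ]
yellow 42 [ 0.6169 -0.0355  0.02  ]
```

{"name": "step_arm", "arguments": {
  "steps": [
    [0, -35, -5, 0, 0, 0.01],
    [0, -35, -5, 0, 0, 0.01],
    [0, -35, -5, 0, 0, 0.01],
    [0, -35, -5, 0, 0, 0.01],
    [-5, -35, -5, 0, 0, 0.01],
    [-5, -35, -5, 0, 0, 0.0077],
    [-5, -35, -5, 0, 0, 0],
    [-5, -35, -8, 0, 0, 0],
    [-5, -35, -8, 0, 0, 0],
    [-5, -35, -10, 0, 0, 0],
    [-4.4, -35, -15, 0, 0, 0],
    [0, -35, -15, 0, 0, 0],
    [0, -35, -20, 0, 0, 0],
    [0, -35, -20, 0, 0, 0],
    [0, -21.3, -20, 0, 0, 0],
    [0, 0, 0, 0, 0, 0],
    [0, 0, 0, 0, 0, 0]
  ]
}}

```text
clock: 3.12
position: [0.4453, -0.3005, 0.1793]
ee_rot: [-2.096, -2.336, 0.002]
force: [0.4, 0.7, 0.7]
width: 0.6
gripper_force: 0.0
```

{"name": "step_arm", "arguments": {
  "steps": [
    [-0.5, 6, -25, 0, 0, 0],
    [0, 0, -25, 0, 0, 0],
    [0, 0, -25, 0, 0, 0],
    [0, 0, -25, 0, 0, 0],
    [0, 0, -20, 0, 0, 0],
    [0, 0, -15, 0, 0, 0],
    [0, 0, -5.3, 0, 0, 0],
    [0, 0, 0, 0, 0, 0],
    [0, 0, 0, 0, 0, 0]
  ]
}}

```text
clock: 3.87
position: [0.4464, -0.294, 0.0413]
ee_rot: [2.096, 2.339, 0.001]
force: [-0.8, -0.2, 0.5]
width: 0.6
gripper_force: 0.0
```

{"name": "step_arm", "arguments": {
  "steps": [
    [0, 0, 0, 0, 0, 0],
    [0, 0, 0, 0, 0, 0],
    [0, 0, 0, 0, 0, 0],
    [0, 0, 0, 0, 0, 0],
    [0, 0, 0, 0, 0, 0],
    [0, 0, 0, 0, 0, 0]
  ],
  "gripper": 0,
  "force": 60
}}

```text
clock: 4.37
position: [0.4454, -0.2949, 0.0406]
ee_rot: [2.099, 2.337, 0.0]
force: [-0.5, 1.3, 4.0]
width: 0.259
gripper_force: 60.0
```

```bash
python3 - <<'E'
from h import *
t=cams.get_calibration('top');it=cv2.imread('pics/top0.png')
o=np.array([623.7,-16.6]);a=np.radians(97.37);d=np.array([np.cos(a),np.sin(a)]);n=np.array([-d[1],d[0]])
b=blob(it,(0,0,110),(180,60,255),(400,140,440,178))[0]
for z in(.03,.0):
  P=np.array([on(t,'top',u,v,z) for u,v in b]);q=P[:,:2]*1000-o
  print(len(b),fit(P),'slab along',(q@d).min(),(q@d).max(),'lat',(q@n).min(),(q@n).max())
E
```

```text
395 (array([ 679.7, -358.2]), array([71. , 69.5]), np.float32(22.56)) slab along -387.1519924127418 -306.3587380519894 lat -52.427511580936944 30.387584682042203
395 (array([ 687.1, -368.2]), array([72.8, 71.2]), np.float32(22.56)) slab along -399.02268986763835 -316.23278732247354 lat -59.531622795652716 25.330087543015402
```

{"name": "step_arm", "arguments": {
  "steps": [
    [0, 0, 5, 0, 0, 0],
    [0, 0, 15, 0, 0, 0],
    [0, 0, 20, 0, 0, 0],
    [0, 0, 20, 0, 0, 0],
    [0, 0, 0, 0, 0, 0]
  ]
}}

```text
clock: 4.78
position: [0.4467, -0.2961, 0.1035]
ee_rot: [2.097, 2.334, 0.002]
force: [0.4, -0.1, -3.4]
width: 0.261
gripper_force: 60.0
```

{"name": "step_arm", "arguments": {
  "steps": [
    [13, 2, 0, 0, 0, 0],
    [26, 3, 0, -0.004, 0, 0.003],
    [26, 3, 0, -0.004, 0, 0.003],
    [26, 3, 0, -0.004, 0, 0.003],
    [26, 3, 0, -0.004, 0, 0.003],
    [26, 3, 0, -0.004, 0, 0.003],
    [26, 3, 0, -0.004, 0, 0.003],
    [25, 3, 0, -0.003, 0, 0.003],
    [13, 3, 0, -0.003, 0, 0.001],
    [0, 0, -7, 0, 0, 0],
    [0, 0, -7, 0, 0, 0],
    [0, 0, -5, 0, 0, 0],
    [0, 0, 0, 0, 0, 0],
    [0, 0, 0, 0, 0, 0]
  ]
}}

```text
clock: 5.95
position: [0.6512, -0.2691, 0.0806]
ee_rot: [2.062, 2.345, -0.036]
force: [-0.0, -0.7, -2.5]
width: 0.256
gripper_force: 60.0
```

```bash
python3 - <<'E'
from h import *
s=observe();print(s['position'],s['ee_rot'],s['force'])
ims=[]
for n in('wrist','side'):
    c=cams.get_calibration(n);im=cams.get_image(n)[:,:,::-1];cv2.imwrite(f'pics/a_{n}.png',im);np.save(f'a_{n}.npy',c,allow_pickle=True);ims.append(im)
sd=cv2.resize(ims[1][190:330,260:440],None,fx=2.2,fy=2.2,interpolation=2)
w=cv2.resize(ims[0][:260],(790,290*790//780))
o=np.zeros((w.shape[0]+sd.shape[0],790,3),np.uint8);o[:w.shape[0],:]=w;o[w.shape[0]:,:sd.shape[1]]=sd
cv2.imwrite('pics/a.png',o)
E
```

```text
[ 0.65116672 -0.26914064  0.08064267] [ 2.06213522  2.34532252 -0.03607421] [-0.03248638 -0.69610179 -2.46959447]
```

View pics/a.png

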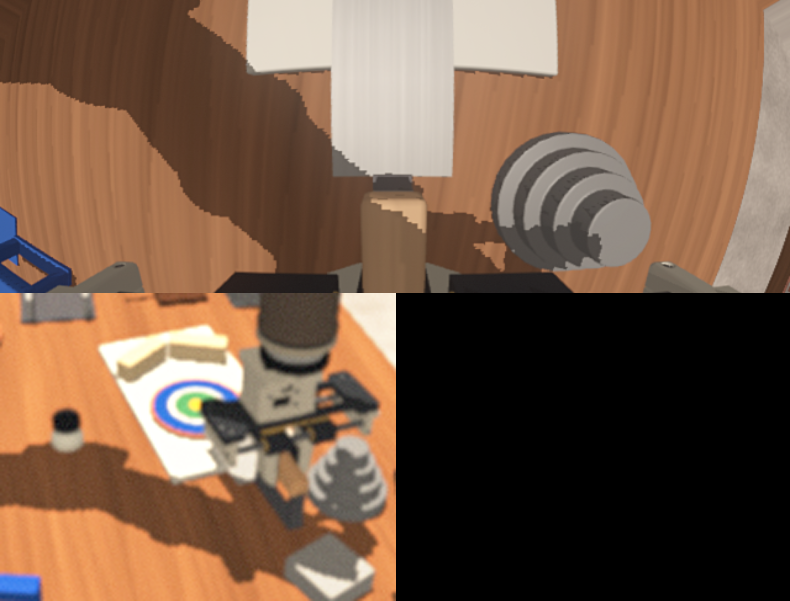

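{"name": "step_arm", "arguments": {
  "steps": [
    [2, 0, -5, 0, 0, 0],
    [0, 0, -5, 0, 0, 0],
    [0, 0, -5, 0, 0, 0],
    [0, 0, -4, 0, 0, 0],
    [0, 0, -2, 0, 0, 0],
    [0, 0, -1, 0, 0, 0],
    [0, 0, 0, 0, 0, 0],
    [0, 0, 0, 0, 0, 0]
  ]
}}

```text
clock: 6.72
position: [0.6545, -0.2689, 0.0595]
ee_rot: [2.06, 2.345, -0.035]
force: [0.8, 0.0, -3.0]
width: 0.257
gripper_force: 60.0
```

{"name": "step_arm", "arguments": {
  "steps": [
    [0, 0, -1, 0, 0, 0],
    [0, 0, -1, 0, 0, 0],
    [0, 0, 0, 0, 0, 0],
    [0, 0, 0, 0, 0, 0]
  ]
}}

```text
clock: 7.05
position: [0.6544, -0.2688, 0.0575]
ee_rot: [2.06, 2.345, -0.035]
force: [0.2, 0.5, -2.9]
width: 0.26
gripper_force: 60.0
```

{"name": "step_arm", "arguments": {
  "steps": [
    [0, 0, -1, 0, 0, 0],
    [0, 0, -1, 0, 0, 0],
    [0, 0, 0, 0, 0, 0],
    [0, 0, 0, 0, 0, 0]
  ]
}}

```text
clock: 7.38
position: [0.6546, -0.2692, 0.0558]
ee_rot: [2.059, 2.345, -0.035]
force: [-0.6, -1.3, 0.1]
width: 0.256
gripper_force: 60.0
```

{"name": "step_arm", "arguments": {
  "steps": [
    [-0.6, 4, 0, 0, 0, 0],
    [-0.6, 4, 0, 0, 0, 0],
    [-0.6, 4, 0, 0, 0, 0],
    [-0.6, 4, 0, 0, 0, 0],
    [-0.6, 4, 0, 0, 0, 0],
    [-0.6, 4, 0, 0, 0, 0],
    [-0.6, 4, 0, 0, 0, 0],
    [-0.6, 4, 0, 0, 0, 0],
    [-0.6, 4, 0, 0, 0, 0],
    [-0.6, 4, 0, 0, 0, 0],
    [-0.6, 4, 0, 0, 0, 0],
    [-0.6, 4, 0, 0, 0, 0]
  ]
}}

```text
clock: 8.38
position: [0.6472, -0.2205, 0.0555]
ee_rot: [2.06, 2.345, -0.035]
force: [0.3, -3.2, 1.1]
width: 0.257
gripper_force: 60.0
```

{"name": "step_arm", "arguments": {
  "steps": [
    [-0.5, 4, 0, 0, 0, 0],
    [-0.5, 4, 0, 0, 0, 0],
    [-0.5, 4, 0, 0, 0, 0],
    [-0.5, 4, 0, 0, 0, 0],
    [-0.5, 4, 0, 0, 0, 0],
    [-0.5, 4, 0, 0, 0, 0],
    [-0.5, 4, 0, 0, 0, 0],
    [-0.5, 4, 0, 0, 0, 0]
  ]
}}

```text
clock: 9.05
position: [0.6431, -0.1883, 0.0554]
ee_rot: [2.06, 2.346, -0.035]
force: [0.7, -2.9, 0.7]
width: 0.25
gripper_force: 60.0
```

{"name": "step_arm", "arguments": {
  "steps": [
    [-0.5, 4, 0, 0, 0, 0],
    [-0.5, 4, 0, 0, 0, 0],
    [-0.5, 4, 0, 0, 0, 0],
    [-0.5, 4, 0, 0, 0, 0],
    [-0.5, 4, 0, 0, 0, 0],
    [-0.5, 4, 0, 0, 0, 0]
  ]
}}

```text
clock: 9.55
position: [0.6402, -0.1645, 0.0555]
ee_rot: [2.06, 2.345, -0.035]
force: [-0.2, -4.4, 0.7]
width: 0.256
gripper_force: 60.0
```

```bash
python3 - <<'E'
from h import *
ims=[]
for n in('wrist','top'):
    c=cams.get_calibration(n);im=cams.get_image(n)[:,:,::-1];cv2.imwrite(f'pics/b_{n}.png',im);np.save(f'b_{n}.npy',c,allow_pickle=True);ims.append(im)
w=cv2.resize(ims[0][:260],(790,320));t=cv2.resize(ims[1][130:225,240:410],None,fx=2.8,fy=2.8,interpolation=2)
o=np.zeros((w.shape[0]+t.shape[0],790,3),np.uint8);o[:w.shape[0],:]=w;o[w.shape[0]:,:t.shape[1]]=t
cv2.imwrite('pics/b.png',o)
E
```

```text
(no output)
```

View pics/b.png

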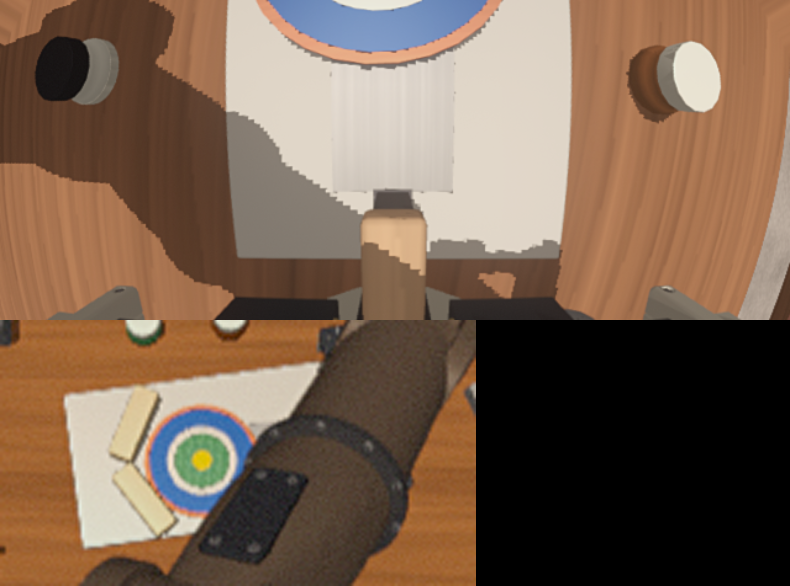

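{"name": "step_arm", "arguments": {
  "steps": [
    [-0.5, 4, 0, 0, 0, 0],
    [-0.5, 4, 0, 0, 0, 0],
    [-0.5, 4, 0, 0, 0, 0],
    [-0.5, 4, 0, 0, 0, 0],
    [-0.5, 4, 0, 0, 0, 0],
    [-0.5, 4, 0, 0, 0, 0]
  ]
}}

```text
clock: 10.15
position: [0.6373, -0.1406, 0.0555]
ee_rot: [2.059, 2.345, -0.035]
force: [0.5, -4.8, 2.0]
width: 0.255
gripper_force: 60.0
```

```bash
cat > pl.py <<'E'
from h import *
import sys
o=np.array([623.7,-16.6]);a=np.radians(97.37);d=np.array([np.cos(a),np.sin(a)]);n=np.array([-d[1],d[0]])
s=observe();z=float(sys.argv[1])
q=s['position'][:2]*1000-o;print('tcp slab',q@d,q@n,'z',s['position'][2])
t=cams.get_calibration('top');it=np.ascontiguousarray(cams.get_image('top')[:,:,::-1])
for lo,hi in [((20,120,120),(34,255,255)),((40,60,60),(90,255,255))]:
    b=blob(it,lo,hi,(280,155,345,210))[0];p=on(t,'top',*b.mean(0),z)[:2]*1000;print('top',len(b),p,(p-o)@d,(p-o)@n)
w=cams.get_calibration('wrist');iw=np.ascontiguousarray(cams.get_image('wrist')[:,:,::-1]);cv2.imwrite('pics/cur.png',iw)
b=blob(iw,(95,100,60),(125,255,255),(100,0,540,200))[0]
P=np.array([on(w,'wrist',u,v,z)[:2]*1000 for u,v in b]);A=(P-o)@d;B=(P-o)@n
# nearest rim of blue and its circle centre by fit on lowest boundary pixels (blue ring outer r ~60)
lo=np.array([b[b[:,0]==u][:,1].max() for u in np.unique(b[:,0])]);us=np.unique(b[:,0])
Q=np.array([on(w,'wrist',u,v,z)[:2]*1000 for u,v in zip(us,lo)])
Q=Q[(Q-o)@d<((Q-o)@d).min()+25]
M=np.c_[2*Q,np.ones(len(Q))];x=np.linalg.lstsq(M,(Q**2).sum(1),rcond=None)[0];c=x[:2];r=np.sqrt(x[2]+c@c)
print('wrist circ',c,r,(c-o)@d,(c-o)@n,'near blue edge',((Q-o)@d).min(),'lifter-x of centre',(c-o)@d-q@d+5.5, 'by near edge',((Q-o)@d).min()+61-q@d+5.5)
E
python3 pl.py .021
```

```text
tcp slab -124.69491886077243 2.451857119428814 z 0.05553266947549406
top 44 [613.16639538  17.97593375] 35.641495677350036 6.011306588833128
top 221 [613.41977344  19.00165907] 36.626244522058954 5.628445535291159
wrist circ [648.87137557 -15.41368721] 17.913298819047665 -2.052379939267723 -25.11559719604602 near blue edge -23.094917248047437 lifter-x of centre 128.1425389215047 by near edge 168.100001612725
```

{"name": "step_arm", "arguments": {
  "steps": [
    [-0.8, 4, 0, 0, 0, 0],
    [-0.8, 4, 0, 0, 0, 0],
    [-0.8, 4, 0, 0, 0, 0],
    [-0.8, 4, 0, 0, 0, 0],
    [-0.8, 4, 0, 0, 0, 0],
    [-0.8, 4, 0, 0, 0, 0],
    [-0.8, 4, 0, 0, 0, 0]
  ]
}}

```text
clock: 10.83
position: [0.6317, -0.1139, 0.0558]
ee_rot: [2.06, 2.343, -0.036]
force: [0.2, -7.1, 1.9]
width: 0.253
gripper_force: 60.0
```

```bash
python3 pl.py .022
```

```text
tcp slab -97.517448606111 4.525428258094898 z 0.055774454865740716
top 27 [618.11717467  24.3669418 ] 41.34463633081506 0.28161321016249996
top 136 [623.56573661  31.19490521] 47.41726868201316 -5.997801397900685
wrist circ [616.68675786  19.6256886 ] 63.07883906843418 36.826041794606 2.3084031941645327 near blue edge -26.292114134096366 lifter-x of centre 139.843490400717 by near edge 137.72533447201465
```

{"name": "step_arm", "arguments": {
  "steps": [
    [-0.5, 4, 0, 0, 0, 0],
    [-0.5, 4, 0, 0, 0, 0],
    [-0.4, 3, 0, 0, 0, 0],
    [0, 0, 0, 0, 0, 0]
  ]
}}

```text
clock: 11.27
position: [0.6301, -0.1018, 0.0555]
ee_rot: [2.059, 2.345, -0.035]
force: [0.1, -3.0, 0.7]
width: 0.257
gripper_force: 60.0
```

```bash
python3 pl.py .023
```

```text
tcp slab -85.31283109858288 4.533556965388085 z 0.05551045988289176
top 7 [622.04238995  27.85356142] 44.29893886287608 -4.058424568205545
top 109 [628.22260665  31.30043014] 46.9245555659762 -10.62973488838002
wrist circ [616.20916516  19.41420844] 63.18902994856452 36.67757263370771 2.809178147413496 near blue edge -26.72513202373464 lifter-x of centre 127.49040373229059 by near edge 125.08769907484823
```

View pics/cur.png

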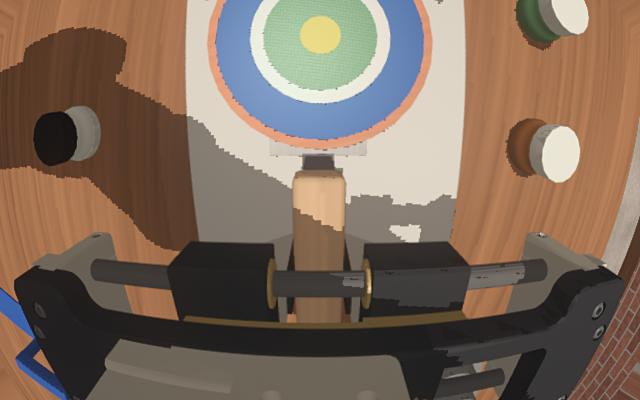

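{"name": "step_arm", "arguments": {
  "steps": [
    [0, 0, 0, 0.006, 0, 0],
    [0, 0, 0, 0.006, 0, 0],
    [0, 0, 0.5, 0.006, 0, 0],
    [0, 0, 0.5, 0.006, 0, 0],
    [0, 0, 1, 0.006, 0, 0],
    [0, 0, 1, 0, 0, 0],
    [0, -1, 2, 0, 0, 0],
    [0.2, -2, 2, 0, 0, 0],
    [0.2, -2, 3, 0, 0, 0],
    [0.2, -2, 4, 0, 0, 0],
    [0, 0, 5, 0, 0, 0],
    [0, 0, 5, 0, 0, 0],
    [0, 0, 5, 0, 0, 0],
    [0, 0, 5, 0, 0, 0],
    [0, 0, 4, 0, 0, 0],
    [0, 0, 2, 0, 0, 0],
    [0, 0, 0, 0, 0, 0]
  ]
}}

```text
clock: 12.78
position: [0.6312, -0.1088, 0.0961]
ee_rot: [2.072, 2.36, 0.001]
force: [0.3, -0.3, -4.4]
width: 0.26
gripper_force: 60.0
```

```bash
python3 pl.py .062; python3 - <<'E'
from h import *
im=cams.get_image('side')[:,:,::-1];cv2.imwrite('pics/c_side.png',im)
w=cv2.imread('pics/cur.png')
o=np.zeros((590,640,3),np.uint8);o[:260]=w[:260];o[260:]=cv2.resize(im[170:280,260:460],(600,330),interpolation=2)[:, :640] if 0 else cv2.copyMakeBorder(cv2.resize(im[170:280,260:460],(600,330),interpolation=2),0,0,0,40,0)
cv2.imwrite('pics/c.png',o)
E
```

```text
tcp slab -92.38606090942439 4.436377829174201 z 0.09606942266186268
top 45 [617.56290727  12.96671847] 30.109695747060268 2.293680447088957
top 224 [619.1647945   15.06433747] 31.98450096498154 0.4359523811845607
wrist circ [617.15890732  12.84784615] 63.96551401527367 30.043629139375344 2.7095912457780638 near blue edge -34.293002887799425 lifter-x of centre 127.92969004879973 by near edge 124.59305802162496
```

View pics/c.png

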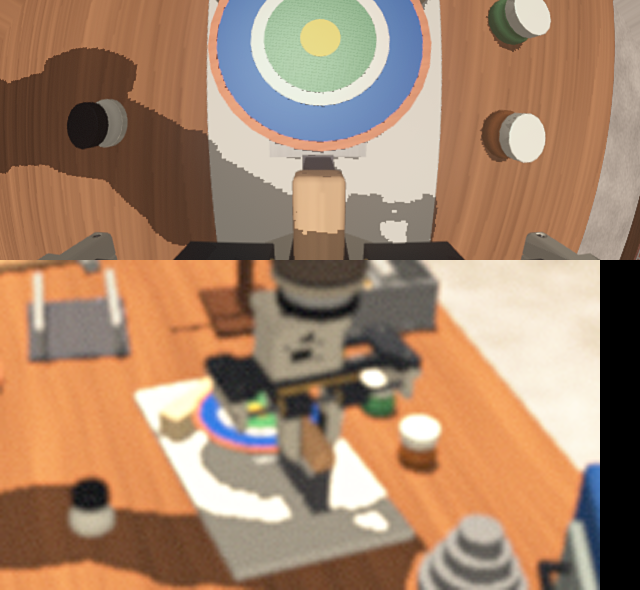

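{"name": "step_arm", "arguments": {
  "steps": [
    [0, 0, 5, 0, 0, 0],
    [0, 0, 9, 0, 0, 0],
    [-2, 3, 9, 0, 0, 0],
    [-4, 7, 9, 0, 0, -0.005],
    [-6, 10, 7, 0, 0, -0.01],
    [-7.5, 13.5, 5, 0, 0, -0.01],
    [-9, 16, 0, 0, 0, -0.01],
    [-9, 16, 0, 0, 0, -0.01],
    [-9, 16, 0, 0, 0, -0.01],
    [-9, 16, 0, 0, 0, -0.01],
    [-9, 16, 0, 0, 0, -0.01],
    [-9, 16, 0, 0, 0, -0.01],
    [-9, 16, 0, 0, 0, -0.01],
    [-9, 16, 0, 0, 0, -0.01],
    [-9, 16, 0, 0, 0, -0.01],
    [-9, 16, 0, 0, 0, -0.01],
    [-9, 16, 0, 0, 0, -0.01],
    [-9, 16, 0, 0, 0, -0.01],
    [-9, 16, 0, 0, 0, -0.01],
    [-9, 16, 0, 0, 0, -0.01]
  ]
}}

```text
clock: 14.6
position: [0.4844, 0.15, 0.1404]
ee_rot: [-2.26, -2.181, -0.002]
force: [0.2, 0.0, -4.4]
width: 0.256
gripper_force: 60.0
```

{"name": "step_arm", "arguments": {
  "steps": [
    [-9, 16, 0, 0, 0, -0.01],
    [-9, 16, 0, 0, 0, -0.01],
    [-8, 14, 0, 0, 0, -0.01],
    [-6, 11, 0, 0, 0, -0.01],
    [-4, 8, 0, 0, 0, -0.008],
    [-1, 4, 0, 0, 0, -0.005],
    [0, 0, 0, 0, 0, 0],
    [0, 0, 0, 0, 0, 0]
  ]
}}

```text
clock: 15.27
position: [0.4484, 0.2177, 0.1399]
ee_rot: [2.317, 2.122, 0.001]
force: [0.9, 0.5, -6.1]
width: 0.256
gripper_force: 60.0
```

```bash
cat > rk.py <<'E'
from h import *
import sys
z=float(sys.argv[1]);s=observe();print(s['position'],s['ee_rot'],s['force'])
o=np.array([460.5,340.]);a=np.radians(85.3);d=np.array([np.cos(a),np.sin(a)]);n=np.array([-d[1],d[0]])
e=s['ee_rot'];print('tool y yaw',2*np.degrees(np.arctan2(abs(e[1]),abs(e[0])))-90)
t=cams.get_calibration('top');it=np.ascontiguousarray(cams.get_image('top')[:,:,::-1]);cv2.imwrite('pics/rt.png',it)
for lo,hi in [((20,120,120),(34,255,255)),((40,60,60),(90,255,255)),((95,100,60),(125,255,255))]:
    B=blob(it,lo,hi,(170,180,270,255))
    if B: b=B[0];p=on(t,'top',*b.mean(0),z)[:2]*1000;print('top',len(b),p,'rack',(p-o)@d,(p-o)@n)
w=cams.get_calibration('wrist');iw=np.ascontiguousarray(cams.get_image('wrist')[:,:,::-1]);cv2.imwrite('pics/rw.png',iw)
b=blob(iw,(95,100,60),(125,255,255),(180,0,460,200))[0]
us=np.unique(b[:,0]);Q=np.array([on(w,'wrist',u,b[b[:,0]==u][:,1].max(),z)[:2]*1000 for u in us]);Q=Q[(Q-o)@d<((Q-o)@d).min()+25]
x=np.linalg.lstsq(np.c_[2*Q,np.ones(len(Q))],(Q**2).sum(1),rcond=None)[0];c=x[:2];r=np.sqrt(x[2]+c@c)
print('wrist',c,r,'rack',(c-o)@d,(c-o)@n)
B=blob(iw,(20,120,120),(34,255,255),(290,0,350,80))
if B: p=on(w,'wrist',*B[0].mean(0),z)[:2]*1000;print('yellow',len(B[0]),p,'rack',(p-o)@d,(p-o)@n)
E
python3 rk.py .110
```

```text
[0.44838513 0.2176598  0.13991239] [2.31674409e+00 2.12151571e+00 1.30241180e-03] [ 0.89067727  0.51770913 -6.09153261]
tool y yaw -5.0373599063726004
top 9 [591.51159434 356.48615504] rack 27.165613130044775 -129.22020206945183
wrist [461.67053955 337.96255416] 62.63709196146635 rack -1.9346824335006296 -1.3335487489109343
```

{"name": "step_arm", "arguments": {
  "steps": [
    [-0.5, 1, -5, 0, 0, 0],
    [-0.6, 1, -8, 0, 0, 0],
    [0, 0, -9, 0, 0, 0],
    [0, 0, -9, 0, 0, 0],
    [0, 0, -8, 0, 0, 0],
    [0, 0, -5, 0, 0, 0],
    [0, 0, 0, 0, 0, 0],
    [0, 0, 0, 0, 0, 0]
  ]
}}

```text
clock: 16.03
position: [0.4472, 0.2194, 0.0951]
ee_rot: [2.318, 2.12, -0.001]
force: [-0.0, -0.3, -5.9]
width: 0.258
gripper_force: 60.0
```

```bash
python3 rk.py .066; python3 - <<'E'
from h import *
im=cams.get_image('side')[:,:,::-1];w=cv2.imread('pics/rw.png')
o=np.zeros((590,640,3),np.uint8);o[:260]=w[:260];o[260:,:600]=cv2.resize(im[125:235,180:380],(600,330),interpolation=2)
cv2.imwrite('pics/d.png',o)
E
```

```text
[0.44718404 0.21936149 0.09506894] [ 2.31750764e+00  2.12037205e+00 -1.03429818e-03] [-0.04761959 -0.28136333 -5.87302135]
tool y yaw -5.086941260527823
top 14 [596.02701847 370.048545  ] rack 41.0523851402084 -132.60916056347037
wrist [460.44871059 340.19279861] 62.44069219640208 rack 0.18794772374180985 0.0669145754566242
```

View pics/d.png

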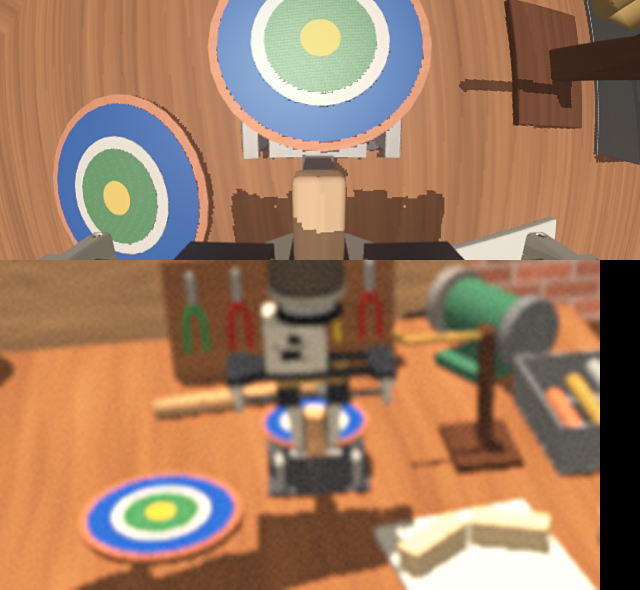

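{"name": "step_arm", "arguments": {
  "steps": [
    [0, 0, -2, 0, 0, 0],
    [0, 0, -2, 0, 0, 0],
    [0, 0, -2, 0, 0, 0],
    [0, 0, -1, 0, 0, 0],
    [0, 0, -1, 0, 0, 0],
    [0, 0, -1, 0, 0, 0],
    [0, 0, -1, 0, 0, 0],
    [0, 0, -1, 0, 0, 0],
    [0, 0, -1, 0, 0, 0],
    [0, 0, -1, 0, 0, 0],
    [0, 0, -1, 0, 0, 0],
    [0, 0, 0, 0, 0, 0]
  ]
}}

```text
clock: 17.18
position: [0.4472, 0.2197, 0.0813]
ee_rot: [2.317, 2.121, 0.0]
force: [0.9, -0.3, -3.1]
width: 0.26
gripper_force: 60.0
```

{"name": "step_arm", "arguments": {
  "steps": [
    [0, 0, -2, 0, 0, 0],
    [0, 0, -2, 0, 0, 0],
    [0, 0, -2, 0, 0, 0],
    [0, 0, 0, 0, 0, 0]
  ]
}}

```text
clock: 17.52
position: [0.447, 0.2196, 0.075]
ee_rot: [2.317, 2.121, -0.001]
force: [-0.4, -0.3, -3.4]
width: 0.255
gripper_force: 60.0
```

```bash
python3 rk.py .056
```

```text
[0.44699011 0.2195732  0.07502828] [ 2.31723871e+00  2.12100258e+00 -6.11530381e-04] [-0.3655741  -0.25753542 -3.41039651]
tool y yaw -5.063349507210901
top 15 [597.24013549 372.677599  ] rack 43.771999645340294 -133.60277757995672
wrist [460.28421745 341.23092114] 63.303531006687656 rack 1.2091011248680157 0.31591680103619063
```

{"name": "step_arm", "arguments": {
  "steps": [
    [-0.3, -4, 0, 0, 0, 0],
    [-0.7, -8, 0, 0, 0, 0],
    [-1, -12, 0, 0, 0, 0],
    [-1, -12, 0, 0, 0, 0],
    [-1, -12, 0, 0, 0, 0],
    [-1, -12, 0, 0, 0, 0],
    [-1, -12, 0, 0, 0, 0],
    [-1, -12, 0, 0, 0, 0],
    [-1, -12, 0, 0, 0, 0],
    [-1, -12, 0, 0, 0, 0],
    [-1, -12, 0, 0, 0, 0],
    [-1, -12, 0, 0, 0, 0],
    [-0.7, -8, 0, 0, 0, 0],
    [0, 0, 0, 0, 0, 0]
  ]
}}

```text
clock: 18.78
position: [0.4353, 0.0776, 0.0755]
ee_rot: [2.32, 2.118, -0.0]
force: [-0.2, 0.2, -3.4]
width: 0.257
gripper_force: 60.0
```

```bash
python3 rk.py .056;python3 - <<'E'
from h import *
t=cams.get_calibration('top');it=cv2.imread('pics/rt.png')
for lo,hi in [((95,100,60),(125,255,255)),((40,60,60),(90,255,255)),((20,120,120),(34,255,255))]:
    for b in blob(it,lo,hi,(170,195,265,262),n=2): print(len(b),b.min(0),b.max(0),on(t,'top',*b.mean(0),.056))
w=cams.get_calibration('wrist');iw=cv2.imread('pics/rw.png')
E
```

```text
[0.43531559 0.07759155 0.07553345] [ 2.31976231e+00  2.11778971e+00 -1.41761211e-04] [-0.15451496  0.15927004 -3.40501392]
tool y yaw -5.211971249534145
top 44 [458.3722934  342.34970843] rack 2.1674661620138034 2.3130835464032056
top 269 [458.95321155 342.0252891 ] rack 1.8917372973846094 1.7075363674427113
top 578 [458.16526502 341.90014348] rack 1.7024493256667497 2.482579089516575
wrist [ 82.55391837 278.81943832] 290.78420968088534 rack -91.94317338685326 371.66215116784815
578 [192 206] [230 243] [0.45816527 0.34190014 0.056     ]
19 [236 260] [250 261] [0.34261862 0.23868093 0.056     ]
269 [201 215] [221 234] [0.45895321 0.34202529 0.056     ]
44 [208 221] [214 228] [0.45837229 0.34234971 0.056     ]
```

View pics/rw.png

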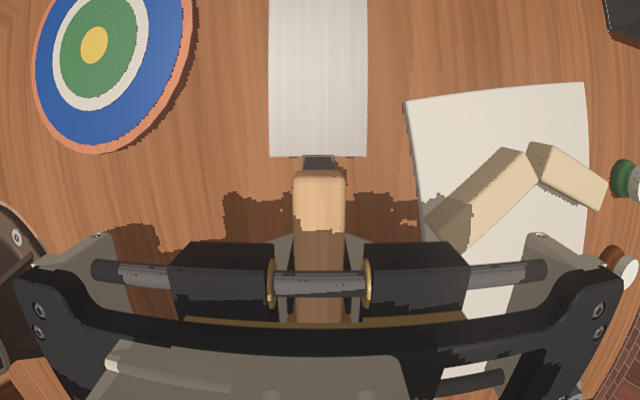

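{"name": "step_arm", "arguments": {
  "steps": [
    [0, 0, 12, 0, 0, 0],
    [0, 0, 24, 0, 0, 0],
    [0, 0, 24, 0, 0, 0],
    [0, 0, 24, 0, 0, 0.01],
    [3, 10, 16, 0, 0, 0.01],
    [8, 22, 10, 0, 0, 0.01],
    [8, 22, 0, 0, 0, 0.01],
    [8, 22, 0, 0, 0, 0.01],
    [8, 22, 0, 0, 0, 0.01],
    [8, 22, 0, 0, 0, 0.0015],
    [8, 22, 0, 0, 0, 0],
    [8, 22, 0, 0, 0, 0],
    [8, 22, 0, 0, 0, 0],
    [7, 22, 0, 0, 0, 0],
    [5, 14, 0, 0, 0, 0],
    [1, 11, 0, 0, 0, 0],
    [0, 0, 0, 0, 0, 0],
    [0, 0, 0, 0, 0, 0]
  ]
}}

```text
clock: 20.38
position: [0.5149, 0.3128, 0.185]
ee_rot: [2.249, 2.192, -0.002]
force: [-0.8, -0.9, -2.8]
width: 0.262
gripper_force: 60.0
```

```bash
cat > hk.py <<'E'
from h import *
s=observe();p=s['position']*1000;e=s['ee_rot'];yaw=2*np.degrees(np.arctan2(abs(e[1]),abs(e[0])))-90
print(p,yaw,s['force'])
w=cams.get_calibration('wrist');iw=np.ascontiguousarray(cams.get_image('wrist')[:,:,::-1]);cv2.imwrite('pics/hk.png',iw)
z0=p[2]/1000-.0406
a=np.radians(yaw+90);d=np.array([np.cos(a),np.sin(a)]);n=np.array([-d[1],d[0]])
b=blob(iw,(0,0,130),(180,60,255),(255,0,385,175))[0];P=np.array([on(w,'wrist',u,v,z0+.0025) for u,v in b])[:,:2]*1000-p[:2]
q=P[(P@d<75)];ext=(P@d).min();print('blade rear ahead of tcp',ext,'lat',(P@n).min(),(P@n).max(),'z0',z0)
L=[]
for k in range(60,100,5):
    m=P[abs(P@d-k)<1.5]
    if len(m): L.append((k,(m@n).min()/2+(m@n).max()/2))
print('yaw err deg',np.degrees(np.polyfit(*zip(*L),1)[0]))
for b in blob(iw,(15,90,90),(32,255,255),(370,0,640,140),n=2):
    if len(b)>150: print('arm',len(b),b.min(0),b.max(0),fit([on(w,'wrist',u,v,.17) for u,v in b]))
E
python3 hk.py
```

```text
[514.85922494 312.77475863 184.98117325] -1.472156823746971 [-0.77347984 -0.94367655 -2.78617586]
blade rear ahead of tcp 36.02166971548978 lat -31.895634372081414 39.353476316781816 z0 0.14438117325309677
yaw err deg -7.424613385473098
arm 816 [565  90] [582 139] (array([699.6, 396.4]), array([36.4, 19. ]), np.float32(89.83))
```

View pics/hk.png

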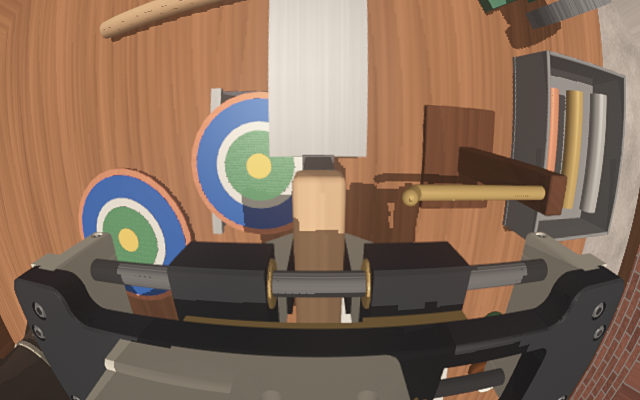

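```bash
python3 - <<'E'
from h import *
s=observe();p=s['position']*1000;iw=cv2.imread('pics/hk.png');w=cams.get_calibration('wrist')
for u,v in [(270,156),(366,156),(271,20),(366,20)]: print('blade',on(w,'wrist',u,v,.1469)*1000-p)
for u,v in [(295,172),(344,172)]: print('bar front top',on(w,'wrist',u,v,.2124)*1000-p)
for b in blob(iw,(15,90,80),(32,255,255),(395,175,548,212)):
    for z in (.17,.165):print('arm',len(b),b.min(0),b.max(0),fit([on(w,'wrist',u,v,z) for u,v in b]))
    for u in (430,460,500,535):
        m=b[b[:,0]==u];print(u,np.round(on(w,'wrist',u,m[:,1].min(),.165)*1000,1),np.round(on(w,'wrist',u,m[:,1].max(),.165)*1000,1))
E
```

```text
blade [-28.32937996  48.58321866 -38.30935503]
blade [ 32.99535194  46.91036504 -38.30935503]
blade [-24.77068771 137.01635012 -38.30935503]
blade [ 34.9091904  135.36400243 -38.30935503]
bar front top [-7.2232642  49.86837712 27.19064497]
bar front top [13.6769295  49.30735336 27.19064497]
arm 2268 [402 184] [545 206] (array([621.4, 339.3]), array([110.1,  13.3]), np.float32(1.04))
arm 2268 [402 184] [545 206] (array([624.4, 337.9]), array([113.3,  13.7]), np.float32(1.04))
430 [585.7 343.9 165. ] [586.4 333.6 165. ]
460 [606.6 343.  165. ] [607.5 333.1 165. ]
500 [637.7 342.7 165. ] [639.1 333.  165. ]
535 [669.6 342.5 165. ] [671.5 332.2 165. ]
```

{"name": "step_arm", "arguments": {
  "steps": [
    [4, -1, 0, 0, 0, 0],
    [8, -1, 0, 0, 0, 0],
    [8, 0, 0, 0, 0, 0],
    [8, 0, 0, 0, 0, 0],
    [8, 0, 0, 0, 0, 0],
    [8, 0, 0, 0, 0, 0],
    [8, 0, 0, 0, 0, 0],
    [8, 0, 0, 0, 0, 0],
    [8, 0, 0, 0, 0, 0],
    [8, 0, 0, 0, 0, 0],
    [8, 0, 0, 0, 0, 0],
    [3, 0, 0, 0, 0, 0],
    [0, 0, 0, 0, 0, 0],
    [0, 0, 0, 0, 0, 0]
  ]
}}

```text
clock: 21.6
position: [0.6025, 0.3106, 0.1853]
ee_rot: [2.251, 2.191, -0.0]
force: [-0.4, -0.5, -3.1]
width: 0.259
gripper_force: 60.0
```

{"name": "step_arm", "arguments": {
  "steps": [
    [0, 0, -4, 0, 0, 0],
    [0, 0, -4, 0, 0, 0],
    [0, 0, -4, 0, 0, 0],
    [0, 0, -3, 0, 0, 0],
    [0, 0, -2, 0, 0, 0],
    [0, 0, -2, 0, 0, 0],
    [0, 0, 0, 0, 0, 0],
    [0, 0, 0, 0, 0, 0]
  ]
}}

```text
clock: 22.27
position: [0.6025, 0.3107, 0.1664]
ee_rot: [2.251, 2.191, 0.0]
force: [-0.6, -0.0, -2.7]
width: 0.256
gripper_force: 60.0
```

```bash
python3 - <<'E'
from h import *
w=cams.get_image('wrist')[:,:,::-1];im=cams.get_image('side')[:,:,::-1];c=cams.get_calibration('wrist')
s=observe();p=s['position'];print(p,s['force'])
print('hook pt px',proj(c,'wrist',np.array([.6024,.3385,.17])),'upright',proj(c,'wrist',np.array([.673,.337,.17])))
o=np.zeros((590,640,3),np.uint8);o[:260]=w[:260];o[260:,:600]=cv2.resize(im[100:210,240:440],(600,330),interpolation=2)
cv2.imwrite('pics/e.png',o)
E
```

```text
[0.60263474 0.31070785 0.16659977] [-0.49489324  0.15104544 -3.46378119]
hook pt px (np.float64(313.8495949764172), np.float64(204.93406032464952)) upright (np.float64(443.0615228153885), np.float64(204.0250640658986))
```

View pics/e.png

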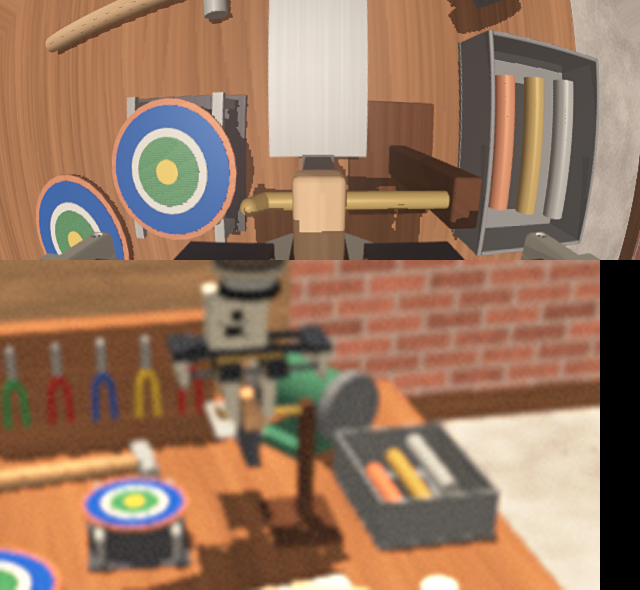

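{"name": "step_arm", "arguments": {
  "steps": [
    [0, 0, -1.5, 0, 0, 0],
    [0, 0, -1, 0, 0, 0],
    [0, 0, -0.5, 0, 0, 0],
    [0, 0, 0, 0, 0, 0],
    [0, 0, 0, 0, 0, 0]
  ]
}}

```text
clock: 22.78
position: [0.6025, 0.3106, 0.1634]
ee_rot: [2.251, 2.191, 0.0]
force: [-0.3, 0.2, -3.4]
width: 0.253
gripper_force: 60.0
```

{"name": "step_arm", "arguments": {
  "steps": [
    [0, 0, -0.7, 0, 0, 0],
    [0, 0, -0.7, 0, 0, 0],
    [0, 0, 0, 0, 0, 0],
    [0, 0, 0, 0, 0, 0]
  ]
}}

```text
clock: 23.12
position: [0.6027, 0.3107, 0.1624]
ee_rot: [2.251, 2.191, 0.001]
force: [-1.3, 0.1, 0.6]
width: 0.253
gripper_force: 60.0
```

{"name": "step_arm", "arguments": {
  "steps": [
    [0, 0, 0, 0, 0, 0],
    [0, 0, 0, 0, 0, 0],
    [0, 0, 0, 0, 0, 0],
    [0, 0, 0, 0, 0, 0],
    [0, 0, 0, 0, 0, 0]
  ],
  "force": 4
}}

```text
clock: 23.53
position: [0.6026, 0.3106, 0.1621]
ee_rot: [2.251, 2.191, 0.001]
force: [-0.3, 0.1, 0.7]
width: 0.259
gripper_force: 4.0
```

{"name": "step_arm", "arguments": {
  "steps": [
    [0, 0, 0, 0, 0, 0],
    [0, 0, 0, 0, 0, 0],
    [0, 0, 0, 0, 0, 0],
    [0, 0, 0, 0, 0, 0],
    [0, 0, 0, 0, 0, 0],
    [0, 0, 0, 0, 0, 0],
    [0, 0, 0, 0, 0, 0]
  ],
  "gripper": 0.45
}}

```text
clock: 24.12
position: [0.6026, 0.3107, 0.162]
ee_rot: [2.251, 2.191, 0.0]
force: [-0.5, 0.4, -0.6]
width: 0.453
gripper_force: 0.0
```

```bash
python3 - <<'E'
from h import *
s=observe();p=s['position'];print(p*1000,s['force'])
w=cams.get_image('wrist')[:,:,::-1];c=cams.get_calibration('wrist');cv2.imwrite('pics/f.png',w)
cur=np.ascontiguousarray(w)
for b in blob(cur,(0,0,130),(180,60,255),(255,0,385,175)): print('blade',len(b),b.min(0),b.max(0))
print(proj(c,'wrist',p+[0,.049,.0272]))
g=cv2.inRange(cv2.cvtColor(cur,cv2.COLOR_BGR2HSV),(8,50,120),(22,160,255));print([ (v,np.flatnonzero(g[v,270:370])[[0,-1]]+270) for v in (180,190,215,225) if g[v,270:370].any()])
E
```

```text
[602.55527909 310.72522163 162.03932485] [-0.51156063  0.35299058 -0.59435968]
blade 15318 [263   0] [374 156]
(np.float64(312.1389345194755), np.float64(173.40113507508553))
[(180, array([270, 347])), (190, array([270, 357])), (215, array([270, 348])), (225, array([270, 369]))]
```

{"name": "step_arm", "arguments": {
  "steps": [
    [0, 0, 3, 0, 0, 0],
    [0, 0, 6, 0, 0, 0],
    [0, 0, 10, 0, 0, 0],
    [0, 0, 15, 0, 0, 0],
    [0, 0, 15, 0, 0, 0],
    [0, 0, 20, 0, 0, 0],
    [0, 0, 20, 0, 0, 0],
    [0, -20, 20, 0, 0, 0],
    [0, -30, 10, 0, 0, 0],
    [0, -30, 0, 0, 0, 0],
    [0, -30, 0, 0, 0, 0],
    [0, -30, 0, 0, 0, 0],
    [0, -20, 0, 0, 0, 0],
    [0, 0, 0, 0, 0, 0],
    [0, 0, 0, 0, 0, 0],
    [0, 0, 0, 0, 0, 0]
  ]
}}

```text
clock: 25.5
position: [0.6027, 0.1515, 0.2818]
ee_rot: [-2.251, -2.192, -0.002]
force: [-0.7, -0.5, 0.7]
width: 0.449
gripper_force: 0.0
```

```bash
python3 - <<'E'
from h import *
s=observe();print(s['position'],s['force'])
w=cams.get_image('wrist')[:,:,::-1];im=cams.get_image('side')[:,:,::-1]
o=np.zeros((590,640,3),np.uint8);o[:260]=w[:260];o[260:,:600]=cv2.resize(im[100:210,240:440],(600,330),interpolation=2)
cv2.imwrite('pics/g.png',o)
E
```

```text
[0.60266198 0.15150626 0.28178722] [-0.70691605 -0.47275631  0.66503801]
```

View pics/g.png

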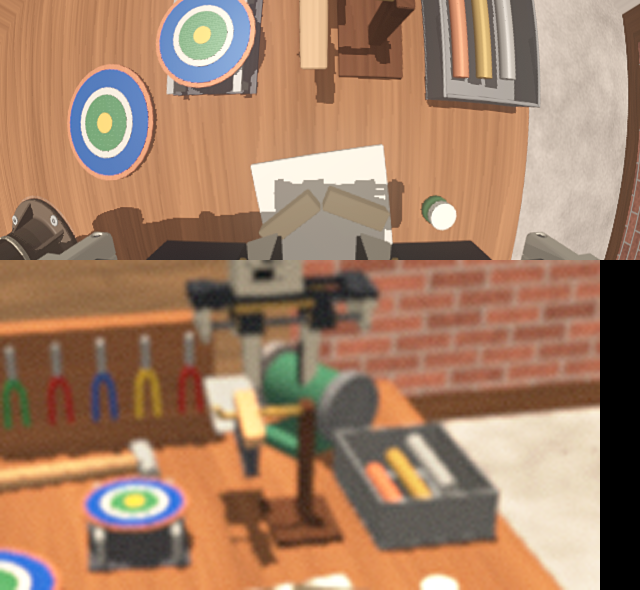

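The lifter hangs by its handle from the hook, and the plaque lies level and centred on the rack. The gripper touches nothing.

```bash
python3 -c "
from cell import job
print(job.sign_off())"
```

```text
the job is handed in; nothing more can be done
None
```

The plaque lies level across both rack rails, centred to about 2 mm, the lifter hangs by its handle on the brass hook, and the job was handed in after about 26 s of the 67 s allowed; the judged result was not shown.

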